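Hang the wash sieve in its bayonet collar and lock it

ROBOT

A 7-joint arm with a two-finger parallel gripper is mounted at the origin on a cart in front of the work surface, level with it; the furniture and walls round the work are solid. World frame = base frame: x ahead of the robot, y to its left, z up, the work surface at z = 0. Lengths are in m, angles in rad, forces in N, time in s.
With the tool pointing down it reaches from about 0.425 to 0.925 m from the base axis. Payload 6.8 kg.
Tool frame: the origin (TCP) lies midway between the tips of the shut fingers; the grasp point (between the pads) lies 19 mm behind it; z points along the fingers, y is the line along which they close (so a half turn about z gives the same grasp; the last joint's range is limited). The gripper opens to 88 mm and grips with 3 to 60 N. Pads are 20 mm wide; open, the fingers measure 115 mm over their backs; the gripper's body (75 mm by 178 mm) begins 61 mm behind the grasp point.
Start: joints at [1.138, 0.477, 0.022, 1.555, -0.011, 1.109, -0.083], TCP at [0.215, -0.64, 0.223] pointing down, gripper open.
Joint ranges: [-2.96, 2.96], [-0.34, 2.1], [-1.41, 1.46], [0.24, 2.44], [-1.37, 4.51], [0.17, 1.92], [-2.96, 2.96]. Speed limits (rad/s): [2.39, 2.39, 3.14, 3.14, 3.14, 3.14, 3.14].

INTERFACE

Orientations are given as a rotation vector (axis times angle).
In Python, from rig import status, optics, arm, cut_out, landmark_of gives the robot as it stands.
- The arm moves only by the tool step_arm, never from a script. Its argument "steps" is a list of rows, each a list of 3 entries, a list of its own where there are three numbers: the finger opening in mm, from 0 to 87.8, then the shift along the tool's x, y, z each as a share of 500 mm, from -1 to 1, then the turn about the tool's z as a share of 180 degrees, from -1 to 1. In form: [[hand, [tx, ty, tz], twist], ...]. A call has 1 to 10 rows; each row shifts and turns the commanded pose from where the row before left it, along the tool's axes as they then stand; what a row does not reach is not made up. A row lasts 1/12 s, in which the tool goes at most 41.7 mm and 7.16 degrees, less where a joint would pass 70% of its speed; a pose out of reach is approached as far as the arm can. A call with a number of a shift or a turn outside -1 to 1 is refused whole. A call with a gripper value outside its range is refused whole. The fingers move at their own pace and stop on an object; "grip_force" is the grip in N (left out, the last holds). Time passes only in rows, so rows that do not move let the fingers close. It gives the time, the measured TCP pose, the force, the opening and the grip force at its end, in the units of the state.
- status.sense(): the state, without advancing time (a new reading comes with each control period).
- optics.camera(name): name is "scene" or "side" or "wrist"; returns (picture, depth): 480x640x3 uint8, blue, green, red; 480x640 float32, m along the optical axis (not along the pixel's ray), 0 where there is no reading.
- optics.camera_params(name): a dict with "camera_matrix" (3x3 intrinsics, pixels), "extrinsics" (4x4, takes a point from camera to world coordinates). Camera axes: x right, y up, looking along -z (the intrinsics and any distortion apply to the point x, -y, -z); pixel columns grow to the right and rows downward; lengths in m; the calibration is good to about 2 mm. A picture is of the moment at which its call begins: read the wrist's pose just before it. camera_params takes no time and is no camera call; for the wrist camera it gives the pose at the moment of the call.
- arm.sign_off(): hands the job in; it is judged then, once.
Trained networks look in the newest picture that a camera, given by its name, has taken for a name from the list of things; names that differ only in an ending like _2 or _b are one class to them, and where a whole thing is asked for, a point or a joint stands for the part that bears it (a point fixed in the world has none). Each returns a list of dicts, best first, with "p" (0 to 1); they miss things now and then, are a little off and sometimes report something else, mostly with a low value. They report only what shows in the picture. A call takes as long as a camera call.
- cut_out(label, camera): "mask" (480x640 bool, what is visible of it).
- landmark_of(label, camera): "point" ([x, y, z] in m, in world coordinates, good to about 4 mm: a listed point, or the origin of a listed thing).
The state is a dict: "t": time; "joint_positions": joint angles; "joint_vel": joint speeds; "joint_torque": joint torques, N m; "eef_pos": TCP position; "orientation": TCP orientation; "wrist_force": force on the tool from outside, world axes, zero at the start; "torque": the same for the moment, N m; "finger_gap": opening from 0.0 (shut) to 1.0 (fully open); "grasp_force": force on a finger pad.
Only numpy, scipy, OpenCV 4.12 (cv2) and the standard library are available. Lean on these libraries where they do the work, as an engineer would, in place of code of your own. Each camera call takes 0.05 s, during which the arm holds its last target. There are 200 camera calls.

TASK

Hang the wash sieve in the ring-shaped collar of its stand: lift it by its bar so that it stays level (it is lopsided, balancing somewhere off-centre towards its lever), lower it so that its three pins go down the three open slots, and let go of it. Then push its lever round clockwise (seen from above), gently, until the pins drop into the locking notches so that it cannot lift out when it is sprayed. Do not disturb the wash bottle, the amber reagent bottle or the small dropper bottle.

Things in the scene. Friction and masses are not known exactly. Their poses are not given: they have to be found in the camera images.
- sieve: Wash sieve, 0.52 to 0.63 kg, loose, on its underside. Round steel wall, outer radius 42.5 mm, 56 mm tall, open above; the lowest 6 mm taper to radius 39. Origin: centre of the underside; z up; x along the lever. Three level pins stick out of the wall at 0, +120 and -120 degrees from x. It turns easily in the collar (under 3 N at the grip) and drops by its own weight
- bar (a point): Point on the centre line of the sieve's straight steel bar, straight above the sieve's origin (81 mm up). The bar, 12 mm wide and 10 mm tall, runs from 50 mm behind to 110 mm ahead of it along the sieve's x, 20 mm clear above the rim; two uprights no wider than it join it to the rim at x = -40 and +40 mm. The balance point is on the bar, 10 to 40 mm ahead of this point; it varies and cannot be seen
- lever_end (a point): middle of the round blue grip (diameter 18 mm, 50 mm long) that ends the bar: on its centre line, 125 mm from the sieve's axis, 81 mm above its underside. The weight inside the grip varies
- front_pin (a point): point on the centre line of the sieve's pin under the lever, 50 mm from the sieve's axis, 29 mm above its underside. The three pins are alike: round, 10 mm in diameter, reaching to 57 mm from the axis
- stand: Stand, fixed: grey dish (radius 72 mm, 14 mm high), three posts, dark steel collar. Origin: at table height on the collar's axis; z up. Collar: inner radius 45.5, outer 52.5, from 46 to 89 mm up, open above and below, with three bayonet slots. The sieve's underside is 43 mm above this origin when its pins rest on the slot floors, 36 mm when they have dropped into the locking notches
- slot_1 (a point): mouth of the open slot at 0 degrees from the stand's x (a red dot beside it), on the collar's top edge, 50 mm from the axis. The slot goes through the wall, is 16 mm wide, floor 67 mm above the table. From its foot a channel with the same floor, 14 mm high, under an 8 mm roof, leads 45 degrees clockwise (from above) to the notch
- slot_2 (a point): mouth of the like slot at +120 degrees. Any pin fits any slot, so the sieve can go in with its lever over slot 1, 2 or 3
- slot_3 (a point): mouth of the like slot at -120 degrees
- notch_1 (a point): middle of the floor of the locking notch of slot 1: 45 degrees clockwise of the slot (a white dot on the roof above it), 60 mm above the table, 50 mm from the axis; 16 mm wide, 7 mm deeper than the channel, a solid wall beyond it. The other two notches lie at +120 and -120 degrees from it
- wash_bottle: white wash bottle, blue cap, bent spout, 0.27 kg, loose. Origin at the table; the round body (radius 34 mm) is centred 23 mm from it along its +y; 160 mm tall with the cap, the thin spout reaches 197 mm high and 57 mm to -y of the origin. Not to be disturbed
- dropper_bottle: small amber dropper bottle with black bulb, 31 mm wide, 87 mm tall, loose; origin at the centre of its underside. Not to be disturbed
- reagent_bottle: amber glass reagent bottle with blue cap, 60 mm in diameter, 150 mm tall, 0.3 kg, loose; origin at the centre of its underside. Not to be disturbed

How it is judged:
On the way:
1. the sieve hangs level in the collar, its pins down in the open slots, and has been let go (horizontal distance between sieve and stand below 0.006 m and angle between sieve's own z axis and vertical below 0.1 rad and z of sieve in the frame of stand between 0.0405 and 0.0465 m and (horizontal distance between front_pin and slot_1 below 0.009 m or horizontal distance between front_pin and slot_2 below 0.009 m or horizontal distance between front_pin and slot_3 below 0.009 m) and contact force between the fingers and sieve below 0.3 N), for 0.2 s.
At the end, for the whole second after the job is handed in: The sieve hangs at rest and level (within 0.1 rad) in the collar, its axis within 6 mm of the collar's, all three pins down in the locking notches: its underside 33.5 to 38.5 mm above the stand's foot, which no other turn of the sieve allows (horizontal distance between sieve and stand below 0.006 m and angle between sieve's own z axis and vertical below 0.1 rad and z of sieve in the frame of stand between 0.0335 and 0.0385 m and linear speed of sieve below 0.01 m/s and angular speed of sieve below 0.1 rad/s); the robot touches nothing.
It fails at once if the sieve was tipped more than 0.25 rad out of level (angle between sieve's own z axis and vertical above 0.25 rad).
It fails at once if the sieve was gripped or wrenched round with more than 15 N while its pins were in the channels, instead of being pushed gently (horizontal distance between sieve and stand below 0.006 m and angle between sieve's own z axis and vertical below 0.1 rad and z of sieve in the frame of stand between 0.0395 and 0.0485 m and horizontal distance between front_pin and slot_1 above 0.012 m and horizontal distance between front_pin and slot_2 above 0.012 m and horizontal distance between front_pin and slot_3 above 0.012 m and contact force between the fingers and sieve above 15 N).
It fails at once if the wash bottle was moved more than 15 mm or tipped (distance of wash_bottle from where it was at the start of the episode above 0.015 m or angle between wash_bottle's own z axis and vertical above 0.3 rad).
It fails at once if the reagent bottle was moved more than 15 mm or tipped (distance of reagent_bottle from where it was at the start of the episode above 0.015 m or angle between reagent_bottle's own z axis and vertical above 0.3 rad).
It fails at once if the dropper bottle was moved more than 15 mm or tipped (distance of dropper_bottle from where it was at the start of the episode above 0.015 m or angle between dropper_bottle's own z axis and vertical above 0.3 rad).
It also fails if it takes over 72 s, if anything falls off the work surface, if the arm or the gripper's body presses on something with over 40 N, if the wrist force passes 120 N, or if a joint passes its speed limit or range.

## Working session

There is one attempt and no reset: what is moved stays moved. The work goes in short steps, Python scripts to look and compute and a tool call to move; the robot and the scene stay as the last step left them, time stands still between calls to the robot, and variables do not carry over. Pictures are saved under pics/ and viewed, at most 10 in all, crops included, and the job is handed in when it is done.

Besides the shell and the picture viewer there is one more tool, called after "Emit:" as a command line: name --argument value ..., lists and objects as JSON in quotes. step_arm: Moves the arm, as the interface text tells. Its arguments: {"type":"object","properties":{"steps":{"type":"array","items":{"type":"array"}},"grip_force":{"type":"number"}},"required":["steps"]}

```bash
mkdir -p pics
cat > h.py <<'E'
import numpy as np, cv2
from rig import status, optics, arm, cut_out, landmark_of
from scipy.spatial.transform import Rotation as R
def cloud(cam, depth, mask=None):
    P=optics.camera_params(cam); K=np.array(P["camera_matrix"]); T=np.array(P["extrinsics"])
    m=depth>0
    if mask is not None: m&=mask
    v,u=np.nonzero(m); d=depth[v,u]
    p=np.c_[(u-K[0,2])/K[0,0]*d, -(v-K[1,2])/K[1,1]*d, -d]
    return p@T[:3,:3].T+T[:3,3]
E
python3 - <<'E'
from h import *
s=status.sense(); print(s["eef_pos"],s["orientation"],s["t"],R.from_rotvec(s["orientation"]).as_matrix().round(2).tolist())
ims=[]
for c in ["scene","side"]:
    im,d=optics.camera(c); ims.append(im)
    print(c,optics.camera_params(c).keys())
    for l in ["sieve","bar","lever_end","front_pin","stand","slot_1","notch_1","wash_bottle","dropper_bottle","reagent_bottle"]:
        print(c,l,[(np.round(r["point"],3).tolist(),round(float(r["p"]),2)) for r in landmark_of(l,c)[:4]])
cv2.imwrite("pics/a.png",cv2.resize(np.vstack(ims),(400*1,600)) if 0 else ims[0]); cv2.imwrite("pics/b.png",ims[1])
E
```

```text
[ 0.21522321 -0.63916457  0.22173285] [-3.09859253e+00 -5.07672390e-01  6.09054769e-04] 0.0 [[0.95, 0.32, -0.0], [0.32, -0.95, 0.0], [-0.0, -0.0, -1.0]]
scene dict_keys(['camera_matrix', 'extrinsics'])
scene sieve [([0.53, -0.184, 0.0], 0.82)]
scene bar [([0.532, -0.184, 0.081], 0.68)]
scene lever_end [([0.618, -0.09, 0.079], 0.61)]
scene front_pin [([0.566, -0.145, 0.026], 0.73), ([0.568, 0.099, -0.005], 0.55)]
scene stand [([0.568, 0.101, -0.001], 0.71)]
scene slot_1 [([0.569, 0.057, 0.086], 0.91), ([0.608, 0.133, 0.091], 0.84), ([0.524, 0.12, 0.084], 0.77)]
scene notch_1 [([0.618, 0.092, 0.062], 0.94)]
scene wash_bottle [([0.37, -0.061, -0.002], 0.86), ([0.536, -0.181, 0.003], 0.17)]
scene dropper_bottle [([0.716, 0.096, -0.0], 0.57)]
scene reagent_bottle [([0.712, -0.194, -0.001], 0.68)]
side dict_keys(['camera_matrix', 'extrinsics'])
side sieve [([0.533, -0.182, 0.003], 0.58)]
side bar [([0.533, -0.183, 0.081], 0.78), ([0.57, -0.149, 0.031], 0.36)]
side lever_end [([0.621, -0.091, 0.081], 0.92), ([0.527, -0.182, 0.08], 0.51)]
side front_pin [([0.568, -0.15, 0.034], 0.95)]
side stand [([0.566, 0.103, -0.002], 0.7)]
side slot_1 [([0.611, 0.133, 0.088], 0.67), ([0.574, 0.056, 0.086], 0.62), ([0.521, 0.122, 0.088], 0.56)]
side notch_1 [([0.614, 0.095, 0.061], 0.65)]
side wash_bottle [([0.373, -0.06, 0.001], 0.92)]
side dropper_bottle [([0.712, 0.096, 0.004], 0.72)]
side reagent_bottle [([0.709, -0.198, -0.001], 0.53)]
```

View pics/a.png

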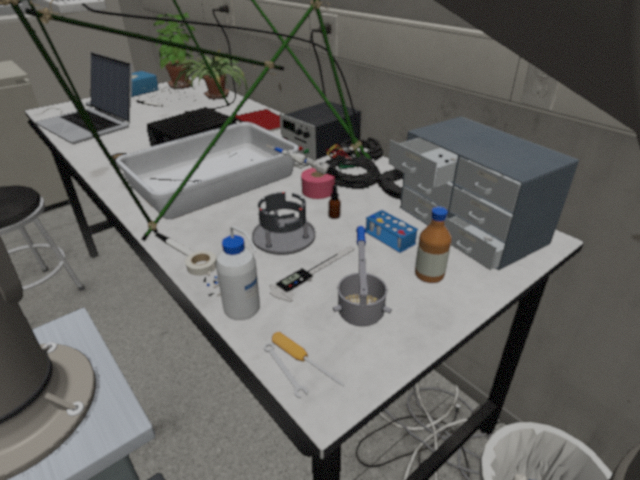

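View pics/b.png

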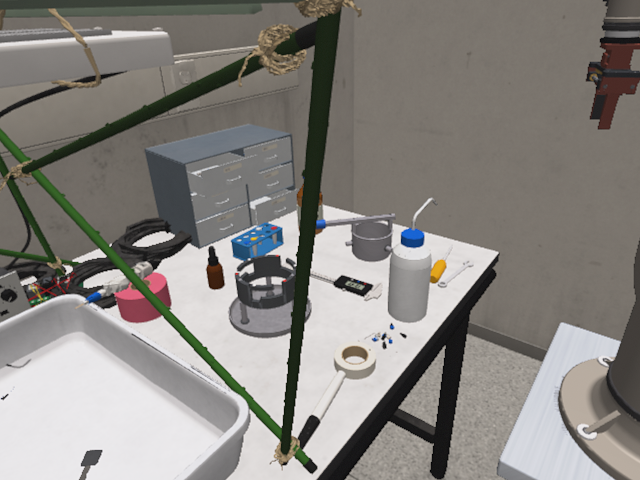

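The sieve is at scene px (362,300), with its lever pointing away from the robot. The stand is at (283,222), the wash bottle at (238,280), and the reagent and dropper bottles at (432,250) and (335,205). Green bamboo poles overhang the table, so I'll locate those before moving.

Run:
```python
from h import *
for c in ["scene","side"]:
    im,d=optics.camera(c); hsv=cv2.cvtColor(im,cv2.COLOR_BGR2HSV)
    p=cloud(c,d)
    m=(p[:,2]>0.12)&(p[:,2]<0.7)&(p[:,0]>0.2)&(p[:,0]<1.0)&(abs(p[:,1])<0.75)
    q=p[m]; k,n=np.unique(np.floor(q/0.08).astype(int),axis=0,return_counts=True)
    print(c); print([tuple((a*0.08+.04).round(2))+(int(b),) for a,b in zip(k,n) if b>6])
    a=cut_out("bar",c); 
    if a:
        b=cloud(c,d,a[0]["mask"]); t=b[(b[:,2]>0.075)&(b[:,2]<0.1)&(np.hypot(b[:,0]-.575,b[:,1]+.137)<.13)]
        mu=t[:,:2].mean(0); w=np.linalg.svd(t[:,:2]-mu)[2][0] if len(t)<3000 else np.linalg.eigh(np.cov(t[:,:2].T))[1][:,1]
        print(len(t),mu,np.degrees(np.arctan2(w[1],w[0])),t[:,2].max(),(t[:,:2]-mu).dot(w).min(),(t[:,:2]-mu).dot(w).max())
    for l in ["wash_bottle","reagent_bottle"]:
        a=cut_out(l,c)
        if a:
            b=cloud(c,d,a[0]["mask"]); print(l,b.min(0).round(3),b.max(0).round(3), np.median(b,0).round(3), b[b[:,2]>.175].mean(0).round(3))
```

```text
scene
[(np.float64(0.2), np.float64(-0.6), np.float64(0.44), 657), (np.float64(0.2), np.float64(0.36), np.float64(0.44), 131), (np.float64(0.2), np.float64(0.36), np.float64(0.52), 73), (np.float64(0.28), np.float64(0.28), np.float64(0.12), 19), (np.float64(0.28), np.float64(0.36), np.float64(0.12), 57), (np.float64(0.28), np.float64(0.36), np.float64(0.2), 233), (np.float64(0.28), np.float64(0.36), np.float64(0.28), 285), (np.float64(0.28), np.float64(0.36), np.float64(0.36), 334), (np.float64(0.28), np.float64(0.36), np.float64(0.44), 740), (np.float64(0.28), np.float64(0.36), np.float64(0.52), 21), (np.float64(0.28), np.float64(0.44), np.float64(0.44), 151), (np.float64(0.28), np.float64(0.52), np.float64(0.44), 66), (np.float64(0.28), np.float64(0.6), np.float64(0.44), 38), (np.float64(0.36), np.float64(-0.12), np.float64(0.2), 72), (np.float64(0.36), np.float64(-0.04), np.float64(0.12), 823), (np.float64(0.36), np.float64(-0.04), np.float64(0.2), 66), (np.float64(0.36), np.float64(0.28), np.float64(0.12), 13), (np.float64(0.36), np.float64(0.36), np.float64(0.12), 14), (np.float
[... 9841 characters left out ...]
at64(0.2), 139), (np.float64(1.0), np.float64(-0.04), np.float64(0.12), 15), (np.float64(1.0), np.float64(-0.04), np.float64(0.2), 175), (np.float64(1.0), np.float64(0.04), np.float64(0.12), 128), (np.float64(1.0), np.float64(0.04), np.float64(0.2), 149), (np.float64(1.0), np.float64(0.28), np.float64(0.12), 43)]
506 [ 0.55733825 -0.15248842] 47.92745406310631 0.09229636451186868 -0.08688059327290337 0.07953600340445828
wash_bottle [ 0.338 -0.952 -0.322] [ 0.791 -0.002  0.195] [ 0.361 -0.015  0.087] [ 0.371 -0.058  0.187]
reagent_bottle [ 0.257 -0.731 -0.187] [1.08  0.353 0.376] [ 0.712 -0.18   0.071] [0.264 0.35  0.37 ]<stdin>:16: RuntimeWarning: Mean of empty slice.
  ret = um.true_divide(
```

Emit:
step_arm --steps '[[87, [0.0626, -0.0458, -0.005], 0], [87, [0.0626, -0.0458, -0.005], 0], [87, [0.0626, -0.0458, -0.005], 0], [87, [0.0626, -0.0458, -0.005], 0], [87, [0.0626, -0.0458, -0.005], 0], [87, [0.0626, -0.0458, -0.005], 0], [87, [0.0626, -0.0458, 0], 0], [87, [0.0626, -0.0458, 0], 0], [87, [0.0626, -0.0458, 0], 0], [87, [0.0626, -0.0458, 0], 0]]'

```text
t: 2.33
eef_pos: [0.4398, -0.3212, 0.238]
orientation: [3.1, 0.508, 0.001]
wrist_force: [1.0, -0.0, 0.4]
finger_gap: 0.988
grasp_force: 0.0
```

Emit:
step_arm --steps '[[87, [0.0626, -0.0458, 0], 0], [87, [0.0626, -0.0458, 0], 0], [87, [0.0626, -0.0458, 0], 0], [87, [0.0626, -0.0458, 0], 0], [87, [0.0626, -0.0458, 0], 0], [87, [0, 0, 0], -0.0393], [87, [0, 0, 0], -0.0393], [87, [0, 0, 0], -0.0393], [87, [0, 0, 0], -0.0393], [87, [0, 0, 0], 0]]'

```text
t: 3.17
eef_pos: [0.5508, -0.1644, 0.2377]
orientation: [-2.879, -1.257, -0.0]
wrist_force: [-0.4, 0.1, 0.2]
finger_gap: 0.991
grasp_force: 0.0
```

```bash
cat >> h.py <<'E'
def pose():
    s=status.sense(); M=R.from_rotvec(s["orientation"]).as_matrix()
    return np.array(s["eef_pos"]),M,np.degrees(np.arctan2(M[1,0],M[0,0])),s
def go(tx,ty,tz,psi):  # shift first (present axes), then turn
    p,M,a,s=pose(); d=M.T@(np.array([tx,ty,tz])-p)/0.5; tw=-(psi-a)/180
    print("at",p.round(4),"psi",round(a,2),"t",round(s["t"],2),"shares",d.round(4),"mm",round(500*np.linalg.norm(d),1),"twist",round(tw,4))
def bar_line(cam,lo=0.074,hi=0.1):
    im,d=optics.camera(cam); a=cut_out("bar",cam)
    for l in ["sieve","bar","lever_end","front_pin"]: print(l,[(np.round(r["point"],4).tolist(),round(float(r["p"]),2)) for r in landmark_of(l,cam)[:3]])
    return im,d,a
E
python3 - <<'E'
from h import *
p,M,a,s=pose(); print(M.round(3).tolist())
im,d,a=bar_line("wrist"); cv2.imwrite("pics/w1.png",im)
b=cloud("wrist",d); t=b[(b[:,2]>0.08)&(b[:,2]<0.1)&(np.hypot(b[:,0]-.565,b[:,1]+.147)<.13)]
print(len(t)); mu=t[:,:2].mean(0); w=np.linalg.eigh(np.cov(t[:,:2].T))[1][:,1]; q=(t[:,:2]-mu)@w
print(mu,np.degrees(np.arctan2(w[1],w[0])),q.min(),q.max())
go(.5495,-.1645,.064,47.3)
print(s["wrist_force"],s["torque"])
E
```

```text
[[0.68, 0.733, 0.0], [0.733, -0.68, 0.0], [0.0, -0.0, -1.0]]
sieve [([0.5312, -0.1799, -0.0019], 0.97)]
bar [([0.5329, -0.1825, 0.0833], 0.95)]
lever_end [([0.6182, -0.0878, 0.0822], 0.73)]
front_pin [([0.5622, -0.1468, 0.0308], 0.84)]
5461
[ 0.59183635 -0.13923972] -143.93394476700738 -0.07569878096367341 0.12158299626429926
at [ 0.5508 -0.1644  0.2377] psi 46.79 t 3.47 shares [-0.0018 -0.0018  0.3475] mm 173.7 twist -0.0028
[-0.3858966   0.09606205  0.20332284] [-0.07663773 -0.04980751 -0.04886597]
```

View pics/w1.png

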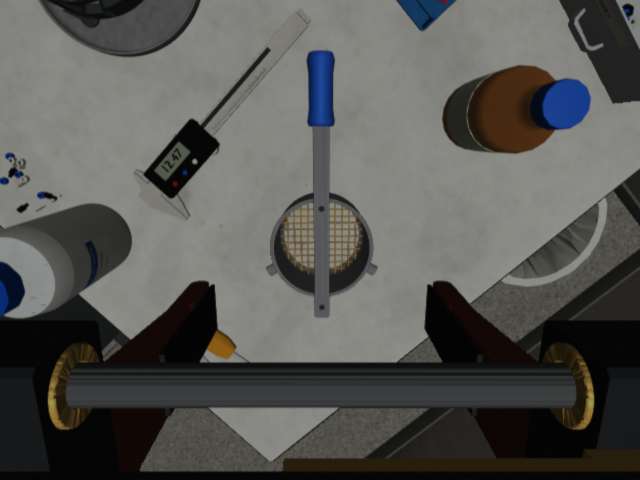

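The bar is centred between the fingers (px x≈320) and lined up with the tool x axis, so I can go straight down and grip.

Emit:
step_arm --steps '[[87, [0, 0, 0.06], 0], [87, [0, 0, 0.06], 0], [87, [0, 0, 0.06], 0], [87, [0, 0, 0.06], 0], [87, [0, 0, 0.05], 0], [87, [0, 0, 0.035], 0], [87, [0, 0, 0.02], 0], [87, [0, 0, 0], 0]]'

```text
t: 4.13
eef_pos: [0.5494, -0.164, 0.0632]
orientation: [-2.88, -1.248, 0.005]
wrist_force: [-0.6, 0.1, 0.0]
finger_gap: 0.994
grasp_force: 0.0
```

Emit:
step_arm --grip_force 40 --steps '[[0, [0, 0, 0], 0], [0, [0, 0, 0], 0], [0, [0, 0, 0], 0], [0, [0, 0, 0], 0], [0, [0, 0, 0], 0], [0, [0, 0, 0], 0], [0, [0, 0, 0], 0], [0, [0, 0, 0], 0]]'

```text
t: 4.8
eef_pos: [0.5508, -0.1644, 0.0653]
orientation: [2.882, 1.25, 0.0]
wrist_force: [0.5, -0.2, 0.4]
finger_gap: 0.428
grasp_force: 0.0
```

Run:
```python
from h import *
p,M,a,s=pose(); print(p,a,s["t"],s["wrist_force"],s["torque"],s["finger_gap"]*87.8,s["grasp_force"])
```

```text
[ 0.55079312 -0.16442795  0.06531229] 46.898935372456904 4.8 [ 0.48717579 -0.15821469  0.44320779] [-0.0421654  -0.07375616  0.00208981] 37.544993499119414 0.0
```

Emit:
step_arm --steps '[[0, [0, 0, 0], 0], [0, [0, 0, 0], 0], [0, [0, 0, 0], 0], [0, [0, 0, 0], 0], [0, [0, 0, 0], 0], [0, [0, 0, 0], 0], [0, [0, 0, 0], 0], [0, [0, 0, 0], 0]]'

```text
t: 5.47
eef_pos: [0.5509, -0.1644, 0.0651]
orientation: [2.882, 1.25, 0.0]
wrist_force: [0.5, -0.1, -3.1]
finger_gap: 0.131
grasp_force: 40.0
```

Emit:
step_arm --steps '[[0, [0, 0, -0.004], 0], [0, [0, 0, -0.004], 0], [0, [0, 0, -0.004], 0], [0, [0, 0, -0.004], 0], [0, [0, 0, 0], 0], [0, [0, 0, 0], 0]]'

```text
t: 5.97
eef_pos: [0.5507, -0.1644, 0.0732]
orientation: [2.882, 1.25, 0.0]
wrist_force: [0.3, 0.6, -4.9]
finger_gap: 0.139
grasp_force: 40.0
```

```bash
cat >> h.py <<'E'
def wrench():
    p,M,a,s=pose(); print(p.round(4),round(a,2),round(s["t"],2),"F",np.round(s["wrist_force"],2),"tool torque",(M.T@np.array(s["torque"])).round(3),"gap",round(s["finger_gap"]*87.8,1),round(s["grasp_force"],1))
E
python3 -c "
from h import *
wrench()
im,d,a=bar_line('wrist'); cv2.imwrite('pics/w2.png',im)
wrench()
for l in ['lever_end','front_pin','bar','sieve']: bar=[(np.round(r['point'],4).tolist(),round(float(r['p']),2)) for r in (optics.camera('scene'),landmark_of(l,'scene'))[1][:2]]; print(l,bar)
"
```

```text
[ 0.5507 -0.1644  0.0732] 46.91 5.97 F [ 0.35  0.56 -4.9 ] tool torque [-0.078  0.005 -0.017] gap 12.2 40.0
sieve [([0.5314, -0.1817, 0.008], 0.58)]
bar [([0.5309, -0.181, 0.0076], 0.59)]
lever_end [([0.6172, -0.0879, 0.0891], 0.69)]
front_pin []
[ 0.5507 -0.1643  0.0731] 46.9 6.27 F [ 0.59  0.07 -4.72] tool torque [-0.069  0.008  0.045] gap 11.6 40.0
lever_end [([0.618, -0.0909, 0.0848], 0.68)]
front_pin [([0.568, -0.1434, 0.0372], 0.65)]
bar [([0.5294, -0.1861, 0.0899], 0.76)]
sieve [([0.5328, -0.1799, 0.0097], 0.6)]
```

Emit:
step_arm --steps '[[0, [0, 0, -0.01], 0], [0, [0, 0, -0.02], 0], [0, [0, 0, -0.03], 0], [0, [0, 0, -0.03], 0], [0, [0, 0, -0.03], 0], [0, [0, 0, -0.03], 0], [0, [0, 0, -0.03], 0], [0, [0, 0, -0.03], 0], [0, [0, 0, -0.02], 0], [0, [0, 0, -0.01], 0]]'

```text
t: 7.5
eef_pos: [0.5516, -0.1645, 0.1955]
orientation: [2.88, 1.25, 0.004]
wrist_force: [0.2, 0.2, -5.9]
finger_gap: 0.13
grasp_force: 40.0
```

```bash
python3 -c "
from h import *
wrench()
im,d=optics.camera('wrist'); cv2.imwrite('pics/w3.png',im)
for c in ['scene','side']:
  optics.camera(c)
  for l in ['lever_end','bar','front_pin','sieve','stand','slot_1']: print(c,l,[(np.round(r['point'],4).tolist(),round(float(r['p']),2)) for r in landmark_of(l,c)[:3]])
for l in ['slot_1','stand','notch_1']: print(l,[(np.round(r['point'],4).tolist(),round(float(r['p']),2)) for r in landmark_of(l,'wrist')[:3]])
"
```

```text
[ 0.5516 -0.1645  0.1955] 46.91 7.5 F [ 0.15  0.17 -5.86] tool torque [-0.041  0.093  0.012] gap 11.4 40.0
scene lever_end [([0.6212, -0.0889, 0.2089], 0.66)]
scene bar [([0.5327, -0.1866, 0.2139], 0.57)]
scene front_pin [([0.5656, -0.1447, 0.157], 0.87)]
scene sieve [([0.5334, -0.183, 0.1319], 0.82)]
scene stand [([0.5649, 0.1038, -0.0048], 0.95)]
scene slot_1 [([0.6061, 0.1304, 0.0932], 0.94), ([0.5703, 0.0563, 0.0849], 0.92), ([0.5277, 0.1202, 0.0859], 0.91)]
side lever_end [([0.6202, -0.0932, 0.2079], 0.68), ([0.5321, -0.1808, 0.2088], 0.6)]
side bar [([0.5289, -0.1829, 0.2099], 0.96), ([0.5749, 0.0562, 0.0881], 0.36), ([0.6193, -0.0935, 0.2079], 0.34)]
side front_pin [([0.5709, -0.146, 0.1589], 0.91)]
side sieve [([0.5344, -0.1832, 0.1293], 0.91)]
side stand [([0.566, 0.1057, -0.002], 0.9), ([0.5208, 0.1216, 0.0884], 0.4)]
side slot_1 [([0.5207, 0.1217, 0.0878], 0.84), ([0.6108, 0.1315, 0.0865], 0.77), ([0.3736, -0.0594, 0.0042], 0.62)]
slot_1 []
stand []
notch_1 []
```

View pics/w3.png

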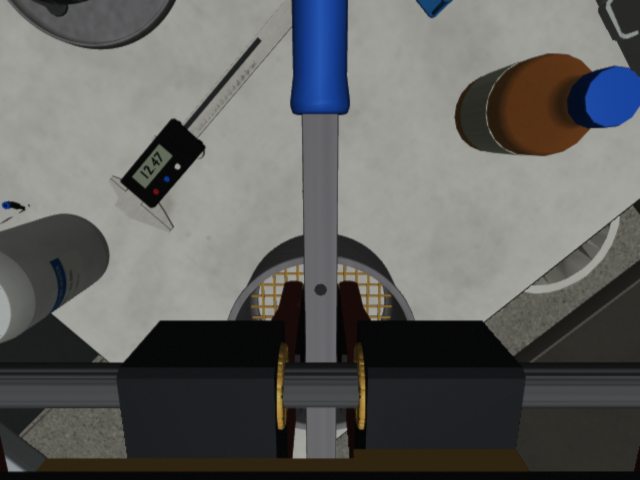

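The sieve is lifted and level within about 0.02 rad. I'll move towards the stand far enough for the wrist camera to see it.

Emit:
step_arm --steps '[[0, [0.015, -0.014, 0], 0], [0, [0.03, -0.028, 0], 0], [0, [0.04, -0.0375, 0], 0], [0, [0.04, -0.0375, 0], 0], [0, [0.03, -0.028, 0], 0], [0, [0.02, -0.019, 0], 0], [0, [0, 0, 0], 0], [0, [0, 0, 0], 0]]'

```text
t: 9.07
eef_pos: [0.5506, -0.0429, 0.1933]
orientation: [-2.88, -1.254, -0.0]
wrist_force: [0.4, -1.2, -5.5]
finger_gap: 0.134
grasp_force: 40.0
```

```bash
cat >> h.py <<'E'
def ray(cam,u,v,z,shift=(0,0,0)):
    P=optics.camera_params(cam); K=np.array(P["camera_matrix"]); T=np.array(P["extrinsics"])
    r=T[:3,:3]@np.array([(u-K[0,2])/K[0,0],-(v-K[1,2])/K[1,1],-1]); o=T[:3,3]+np.array(shift)
    return o+r*(z-o[2])/r[2]
def circ(p,c0):
    from scipy.optimize import least_squares
    f=lambda x:np.maximum(np.abs(np.hypot(p[:,0]-x[0],p[:,1]-x[1])-.049)-.0035,0)+.05*np.abs(np.hypot(p[:,0]-x[0],p[:,1]-x[1])-.049)
    return least_squares(f,c0,loss='soft_l1',f_scale=.002).x
E
cat > stand.py <<'E'
from h import *
import sys
wrench()
for c in sys.argv[1:]:
  im,d=optics.camera(c); cv2.imwrite(f'pics/s_{c}.png',im)
  b=cloud(c,d); r=np.hypot(b[:,0]-.567,b[:,1]-.1033); t=b[(b[:,2]>.085)&(b[:,2]<.093)&(r<.062)&(r>.035)]
  x=circ(t[:,:2],[.567,.1033]); print(c,len(t),"centre",x.round(4))
  ang=np.degrees(np.arctan2(t[:,1]-x[1],t[:,0]-x[0])); h,_=np.histogram(ang,72,(-180,180)); print(h)
  for l in ['slot_1','stand','notch_1']:
    for q in landmark_of(l,c)[:4]:
      k=np.array(q['point']); print(c,l,k.round(4),round(float(q['p']),2),"ang",np.degrees(np.arctan2(k[1]-x[1],k[0]-x[0])).round(1))
E
python3 stand.py wrist scene side
python3 - <<'E'
from h import *
p,M,a,s=pose()
# dot on front upright in w3 (TCP .5516,-.1645,.1955)
sh=np.array([.5516,-.1645,.1955])-p
k=ray("wrist",320,290,.1955+.0209,sh); print("w3 dot rel tcp in tool",(M.T@(k-p-sh)).round(4))
sh=np.array([.5508,-.1644,.2377])-p
for v in (209,307): k=ray("wrist",321,v,.086,sh); print("w1 dot",k.round(4),"rel grasp",(M.T@(k-[.5508,-.1644,.0651])).round(4))
E
```

```text
[ 0.5506 -0.0429  0.1933] 47.06 9.07 F [ 0.42 -1.21 -5.54] tool torque [-0.081 -0.071  0.019] gap 11.7 40.0
wrist 4051 centre [0.5681 0.1003]
[ 98  89  85  95  83  91  85  82  84  78  88  83  82  87  86  88  88  25
   0   0   7  94  93  95  97  98 100  94 101  99 103  99 102  70   5   0
   0   0   0   0   0   0   0   0   0   0   0   0   0   0   0   0   0   0
   0   0  26 106 120 126 117 119 113 113 118  34   0   0  10  96 101  98]
wrist slot_1 [0.5722 0.0522 0.0905] 0.84 ang -85.1
wrist slot_1 [0.5256 0.1262 0.0915] 0.64 ang 148.6
wrist stand [ 0.5721  0.1005 -0.0031] 0.85 ang 3.3
wrist stand [0.5287 0.1236 0.0888] 0.4 ang 149.3
wrist notch_1 [0.6163 0.0998 0.0568] 0.98 ang -0.6
scene 191 centre [0.5659 0.0999]
[5 6 5 4 5 8 4 6 5 6 5 5 4 6 6 5 4 0 0 0 0 0 0 0 0 0 0 0 0 0 0 0 0 0 0 0 0
 0 0 2 4 2 0 0 0 6 5 5 3 4 2 5 4 3 4 6 3 3 5 4 4 4 3 3 5 1 0 0 0 4 6 2]
scene slot_1 [0.6075 0.1311 0.0908] 0.98 ang 36.8
scene slot_1 [0.5266 0.1175 0.0868] 0.85 ang 155.9
scene slot_1 [0.5711 0.0557 0.0854] 0.84 ang -83.2
scene stand [ 0.5653  0.1004 -0.0008] 0.73 ang 140.4
scene notch_1 [0.6186 0.09   0.0584] 0.78 ang -10.7
side 543 centre [0.5671 0.1016]
[ 9 10 10  7  3  5  3  2  2  4  5  6  7  5  8  7  7  5  0  0  1 11 11 10
  8 12  9 11 10 10  9 12  9  9  9  8  7  9  9  5 14  1  0  0  2  5  9  4
  7  8 10  8 10 10  8 12 12 11 13 12 12 13 14 12 13  2  0  0  2 12 13 10]
side slot_1 [0.5212 0.1223 0.0884] 0.76 ang 155.7
side slot_1 [0.6104 0.1285 0.0883] 0.57 ang 31.9
side slot_1 [0.5754 0.0563 0.0859] 0.55 ang -79.6
side stand [ 0.5707  0.1029 -0.0023] 0.72 ang 20.3
side notch_1 [0.6114 0.0936 0.0607] 0.85 ang -10.2
w3 dot rel tcp in tool [ 0.0149 -0.0003 -0.0209]
w1 dot [ 0.5608 -0.1539  0.086 ] rel grasp [ 0.0145  0.0001 -0.0209]
w1 dot [ 0.5064 -0.2121  0.086 ] rel grasp [-0.0652  0.0002 -0.0209]
```

View pics/s_wrist.png

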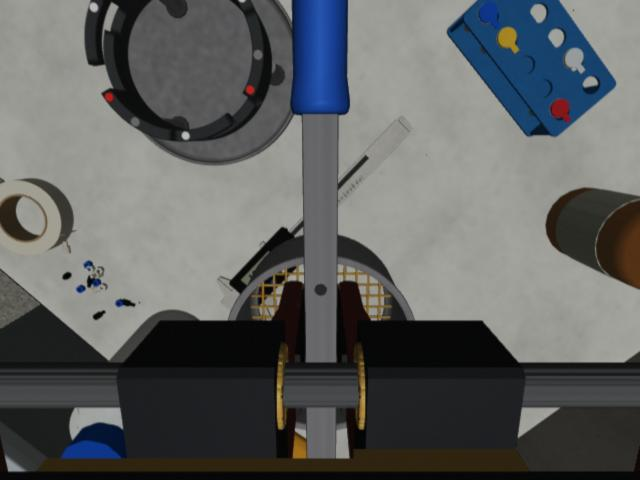

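Emit:
step_arm --steps '[[0, [0.015, 0, 0], 0], [0, [0.03, 0, 0], 0], [0, [0.025, 0, 0], 0], [0, [0.01, 0, 0], 0], [0, [0, 0, 0], 0.015], [0, [0, 0, 0], 0.02], [0, [0, 0, 0], 0.02], [0, [0, 0, 0], 0.0092], [0, [0, 0, 0], 0], [0, [0, 0, 0], 0]]'

```text
t: 10.5
eef_pos: [0.5783, -0.0145, 0.1931]
orientation: [-2.992, -0.957, -0.0]
wrist_force: [0.2, 0.6, -5.2]
finger_gap: 0.128
grasp_force: 40.0
```

```bash
python3 stand.py wrist
python3 - <<'E'
from h import *
im,d=optics.camera('wrist'); b=cloud('wrist',d)
r=np.hypot(b[:,0]-.5675,b[:,1]-.101)
t=b[(b[:,2]>.08)&(b[:,2]<.1)&(r<.051)&(r>.047)]; print("top z",np.percentile(t[:,2],[5,50,95]))
t=b[(b[:,2]<.02)&(b[:,2]>.009)&(r<.08)]; 
bins=np.degrees(np.arctan2(t[:,1]-.101,t[:,0]-.5675))//5; rr=np.hypot(t[:,0]-.5675,t[:,1]-.101)
E=np.array([t[bins==k][rr[bins==k].argmax()][:2] for k in np.unique(bins) if rr[bins==k].max()>.068])
x=np.linalg.lstsq(np.c_[2*E,np.ones(len(E))],(E**2).sum(1),rcond=None)[0]; print("dish",len(E),x[:2],np.sqrt(x[2]+x[:2]@x[:2]))
for q in cut_out('bar','wrist')[:1]: print(q['p'])
E
```

```text
[ 0.5783 -0.0145  0.1931] 35.47 10.5 F [ 0.25  0.61 -5.25] tool torque [0.023 0.02  0.018] gap 11.2 40.0
wrist 5477 centre [0.5678 0.1016]
[ 84  80  80  84  77  80  75  79  70  72  72  73  70  73  71  71  76  30
   0   0   5  81  82  84  86  84  91  86  90  89  92  91  94  91  90  95
  92  93  86  91  93  28   0   0   9 122  97 101 104  99 112  96 106 105
 102 103 106 101 100 103 106  96  99  93  93  26   0   0   6  90  88  83]
wrist slot_1 [0.6076 0.1306 0.0861] 0.84 ang 36.1
wrist slot_1 [0.5274 0.1252 0.0896] 0.76 ang 149.8
wrist slot_1 [0.5733 0.0522 0.0928] 0.59 ang -83.7
wrist stand [0.5707 0.1008 0.0028] 0.89 ang -16.0
wrist stand [0.6596 0.0449 0.2093] 0.24 ang -31.7
wrist notch_1 [0.6146 0.0989 0.0591] 0.97 ang -3.3
top z [0.08785533 0.0892812  0.09050249]
dish 47 [0.5677485  0.10202406] 0.0718976720035869
0.8
```

Emit:
step_arm --steps '[[0, [0.0126, -0.0152, 0], 0], [0, [0.026, -0.031, 0], 0], [0, [0.034, -0.041, 0], 0], [0, [0.034, -0.041, 0], 0], [0, [0.03, -0.036, 0], 0], [0, [0.021, -0.025, 0], 0], [0, [0.011, -0.0124, 0], 0], [0, [0, 0, 0.03], 0], [0, [0, 0, 0], 0], [0, [0, 0, 0], 0]]'

```text
t: 11.63
eef_pos: [0.5877, 0.1148, 0.1774]
orientation: [2.993, 0.953, -0.004]
wrist_force: [-0.6, -1.0, -5.7]
finger_gap: 0.132
grasp_force: 40.0
```

```bash
cat > near.py <<'E'
from h import *
wrench(); go(.5884,.1165,.108,35.5)
for c in ['scene','side']:
  optics.camera(c)
  for l in ['lever_end','bar','front_pin','sieve']: print(c,l,[(np.round(r['point'],4).tolist(),round(float(r['p']),2)) for r in landmark_of(l,c)[:3]])
wrench()
E
python3 near.py
```

```text
[0.5877 0.1148 0.1774] 35.31 11.63 F [-0.55 -1.02 -5.66] tool torque [-0.047  0.007 -0.074] gap 11.6 40.0
at [0.5877 0.1148 0.1774] psi 35.31 t 11.63 shares [ 0.0035 -0.0019  0.1387] mm 69.4 twist -0.001
scene lever_end [([0.6698, 0.1735, 0.1885], 0.74)]
scene bar [([0.5667, 0.0973, 0.1951], 0.64)]
scene front_pin [([0.6056, 0.1294, 0.1422], 0.94), ([0.6154, 0.0928, 0.0599], 0.72)]
scene sieve [([0.5644, 0.1012, 0.1129], 0.72), ([0.6064, 0.1272, 0.1381], 0.72)]
side lever_end [([0.5218, 0.1206, 0.0892], 0.63)]
side bar [([0.5641, 0.0992, 0.195], 0.97)]
side front_pin [([0.6131, 0.1282, 0.1471], 0.65)]
side sieve [([0.5702, 0.1001, 0.1156], 0.57)]
[0.5885 0.1156 0.1784] 35.34 12.13 F [-0.46 -0.01 -5.85] tool torque [-0.03   0.068  0.045] gap 11.6 40.0
```

Emit:
step_arm --steps '[[0, [0.001, -0.0016, 0.01], 0], [0, [0, 0, 0.016], 0], [0, [0, 0, 0.016], 0], [0, [0, 0, 0.016], 0], [0, [0, 0, 0.016], 0], [0, [0, 0, 0.012], 0], [0, [0, 0, 0.006], 0], [0, [0, 0, 0], 0], [0, [0, 0, 0], 0]]'

```text
t: 12.88
eef_pos: [0.5885, 0.1168, 0.1321]
orientation: [-2.993, -0.954, 0.0]
wrist_force: [0.7, 0.4, -5.7]
finger_gap: 0.131
grasp_force: 40.0
```

```bash
python3 near.py; python3 -c "
from h import *
im,d=optics.camera('scene'); cv2.imwrite('pics/n1.png',cv2.resize(im[150:270,210:370],(800,600)))"
```

```text
[0.5885 0.1168 0.1321] 35.35 12.88 F [ 0.67  0.39 -5.68] tool torque [-0.014  0.039  0.011] gap 11.5 40.0
at [0.5885 0.1168 0.1321] psi 35.35 t 12.88 shares [-0.0004  0.0004  0.0482] mm 24.1 twist -0.0008
scene lever_end [([0.6716, 0.1738, 0.1477], 0.61)]
scene bar [([0.5664, 0.0979, 0.1495], 0.98)]
scene front_pin [([0.6083, 0.1311, 0.0948], 0.94), ([0.5694, 0.0555, 0.0872], 0.37)]
scene sieve [([0.5694, 0.1025, 0.0673], 0.95)]
side lever_end [([0.6705, 0.1781, 0.148], 0.66)]
side bar [([0.5664, 0.1036, 0.1498], 0.6)]
side front_pin [([0.6128, 0.1287, 0.0969], 0.71)]
side sieve [([0.5693, 0.1038, 0.071], 0.91)]
[0.5884 0.1167 0.1323] 35.35 13.38 F [-0.64 -0.29 -5.85] tool torque [-0.033  0.033  0.054] gap 11.9 40.0
```

View pics/n1.png

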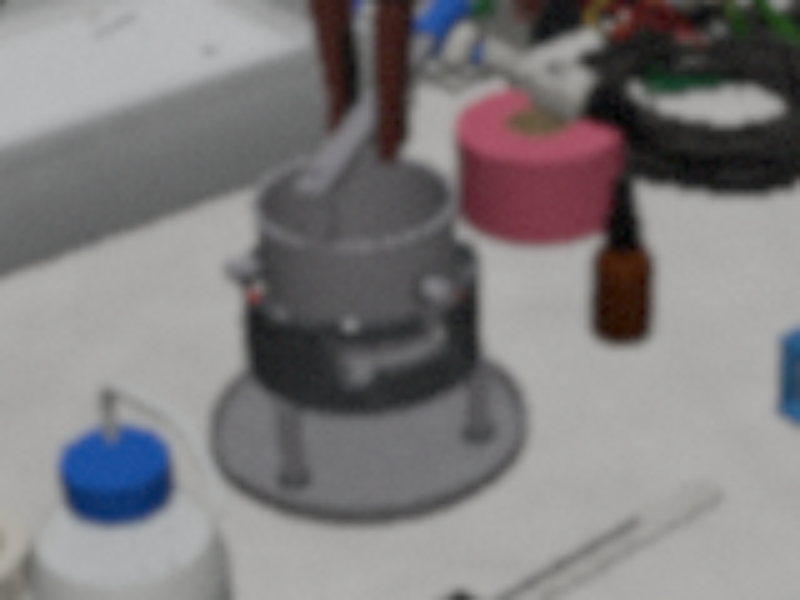

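The sieve's lower wall is inside the collar with no contact force, and the pins (crop px 240,268 and 437,290) sit over the slots. I'll keep lowering.

Emit:
step_arm --steps '[[0, [0, 0, 0.008], 0], [0, [0, 0, 0.008], 0], [0, [0, 0, 0.008], 0], [0, [0, 0, 0.008], 0], [0, [0, 0, 0.006], 0], [0, [0, 0, 0.004], 0], [0, [0, 0, 0.003], 0], [0, [0, 0, 0], 0], [0, [0, 0, 0], 0]]'

```text
t: 14.18
eef_pos: [0.5884, 0.1167, 0.1097]
orientation: [-2.993, -0.954, -0.0]
wrist_force: [0.2, 0.3, -5.6]
finger_gap: 0.137
grasp_force: 40.0
```

```bash
python3 near.py
```

```text
[0.5884 0.1167 0.1097] 35.35 14.18 F [ 0.23  0.3  -5.63] tool torque [-0.051 -0.003  0.03 ] gap 12.0 40.0
at [0.5884 0.1167 0.1097] psi 35.35 t 14.18 shares [-0.0003  0.0003  0.0033] mm 1.7 twist -0.0008
scene lever_end [([0.6686, 0.1772, 0.1231], 0.64)]
scene bar [([0.5675, 0.1018, 0.1258], 0.81)]
scene front_pin [([0.6088, 0.134, 0.0728], 0.88)]
scene sieve [([0.5691, 0.0995, 0.0475], 0.72)]
side lever_end [([0.6677, 0.1733, 0.1266], 0.94)]
side bar [([0.5653, 0.1011, 0.1279], 0.76)]
side front_pin [([0.6127, 0.1292, 0.0769], 0.83)]
side sieve [([0.5673, 0.1027, 0.0464], 0.89)]
[0.5884 0.1167 0.1097] 35.35 14.68 F [ 0.09 -0.19 -6.23] tool torque [-0.045 -0.012 -0.007] gap 11.5 40.0
```

Emit:
step_arm --steps '[[0, [0, 0, 0.002], 0], [0, [0, 0, 0.002], 0], [0, [0, 0, 0], 0], [0, [0, 0, 0], 0]]'

```text
t: 15.02
eef_pos: [0.5886, 0.1167, 0.108]
orientation: [2.993, 0.954, 0.001]
wrist_force: [0.0, -0.6, -1.7]
finger_gap: 0.133
grasp_force: 40.0
```

Emit:
step_arm --steps '[[0, [0, 0, 0.001], 0], [0, [0, 0, 0.001], 0], [0, [0, 0, 0], 0], [0, [0, 0, 0], 0]]'

```text
t: 15.35
eef_pos: [0.5888, 0.1168, 0.1078]
orientation: [2.993, 0.954, 0.001]
wrist_force: [-3.2, -1.2, 5.4]
finger_gap: 0.133
grasp_force: 40.0
```

Seated. I'll ease off and let go.

Emit:
step_arm --steps '[[0, [0, 0, -0.0013], 0], [0, [0, 0, 0], 0], [40, [0, 0, 0], 0], [40, [0, 0, 0], 0], [40, [0, 0, 0], 0], [40, [0, 0, 0], 0], [40, [0, 0, 0], 0], [40, [0, 0, 0], 0], [40, [0, 0, 0], 0]]'

```text
t: 16.1
eef_pos: [0.5884, 0.1167, 0.1073]
orientation: [-2.993, -0.954, -0.0]
wrist_force: [-0.2, -0.0, -0.8]
finger_gap: 0.452
grasp_force: 0.0
```

```bash
python3 near.py
```

```text
[0.5884 0.1167 0.1073] 35.35 16.1 F [-0.18 -0.03 -0.82] tool torque [ 0.02   0.029 -0.007] gap 39.7 0.0
at [0.5884 0.1167 0.1073] psi 35.35 t 16.1 shares [-0.0002  0.0003 -0.0015] mm 0.8 twist -0.0008
scene lever_end [([0.6692, 0.1774, 0.1198], 0.81)]
scene bar [([0.5662, 0.1004, 0.1244], 0.84)]
scene front_pin [([0.6085, 0.1317, 0.0698], 0.82), ([0.6701, 0.174, 0.1191], 0.35)]
scene sieve [([0.5664, 0.1038, 0.0412], 0.69)]
side lever_end [([0.6725, 0.1748, 0.1258], 0.7)]
side bar [([0.5656, 0.1066, 0.1254], 0.84)]
side front_pin [([0.611, 0.127, 0.0726], 0.9)]
side sieve [([0.6705, 0.1704, 0.125], 0.72), ([0.5675, 0.1019, 0.0441], 0.64)]
[0.5884 0.1167 0.1073] 35.35 16.6 F [-0.49 -0.46  0.58] tool torque [ 0.034 -0.023 -0.077] gap 40.2 0.0
```

The sieve hangs at z≈0.043, level and released. Next I'll slide out along the bar to r≈85 mm, narrow the fingers so they straddle it loosely, and push along an arc.

Emit:
step_arm --grip_force 3 --steps '[[40, [0.015, 0, 0], 0], [40, [0.03, 0, 0], 0], [40, [0.03, 0, 0], 0], [40, [0.03, 0, 0], 0], [40, [0.015, 0, 0], 0], [24, [0, 0, 0], 0], [24, [0, 0, 0], 0], [24, [0, 0, 0], 0], [24, [0, 0, 0], 0], [24, [0, 0, 0], 0]]'

```text
t: 17.43
eef_pos: [0.6369, 0.1508, 0.1074]
orientation: [2.993, 0.953, -0.001]
wrist_force: [-0.2, -0.0, -0.2]
finger_gap: 0.273
grasp_force: 0.0
```

```bash
cat > push.py <<'E'
from h import *
wrench(); p,M,a,s=pose(); d=p[:2]-[.5678,.1018]; print("r",np.hypot(*d),"azimuth",np.degrees(np.arctan2(d[1],d[0])))
for c in ['scene','side']:
  optics.camera(c)
  for l in ['lever_end','front_pin','sieve']:
    for q in landmark_of(l,c)[:2]: k=np.array(q['point']); print(c,l,k.round(4),round(float(q['p']),2),"az",np.degrees(np.arctan2(k[1]-.1018,k[0]-.5678)).round(1))
E
python3 push.py
```

```text
[0.6369 0.1508 0.1074] 35.32 17.43 F [-0.24 -0.03 -0.22] tool torque [-0.026 -0.016  0.025] gap 24.0 0.0
r 0.08469388297989203 azimuth 35.32837974949917
scene lever_end [0.6705 0.172  0.1202] 0.59 az 34.4
scene front_pin [0.6126 0.1315 0.0707] 0.94 az 33.5
scene front_pin [0.5665 0.1027 0.0429] 0.51 az 145.3
scene sieve [0.5652 0.1023 0.0451] 0.63 az 169.1
scene sieve [ 0.7137 -0.1955 -0.0022] 0.36 az -63.9
side lever_end [0.6706 0.1739 0.1253] 0.87 az 35.0
side front_pin [0.6133 0.1268 0.0733] 0.88 az 28.8
side sieve [0.5673 0.1    0.0452] 0.86 az -105.5
```

Emit:
step_arm --steps '[[24, [0, 0.003, 0], 0.00556], [24, [0, 0.003, 0], 0.00556], [24, [0, 0.003, 0], 0.00556], [24, [0, 0.003, 0], 0.00556], [24, [0, 0.003, 0], 0.00556], [24, [0, 0.003, 0], 0.00556], [24, [0, 0.003, 0], 0.00556], [24, [0, 0.003, 0], 0.00556], [24, [0, 0.003, 0], 0.00556], [24, [0, 0.003, 0], 0.00556]]'

```text
t: 18.67
eef_pos: [0.6451, 0.1388, 0.1074]
orientation: [-3.065, -0.687, -0.001]
wrist_force: [0.0, 2.2, -0.3]
finger_gap: 0.275
grasp_force: 1.1
```

Emit:
step_arm --steps '[[24, [0, 0.003, 0], 0.00556], [24, [0, 0.003, 0], 0.00556], [24, [0, 0.003, 0], 0.00556], [24, [0, 0.003, 0], 0.00556], [24, [0, 0.003, 0], 0.00556], [24, [0, 0.003, 0], 0.00556], [24, [0, 0.003, 0], 0.00556], [24, [0, 0.003, 0], 0.00556], [24, [0, 0.003, 0], 0.00556], [24, [0, 0.003, 0], 0.00556]]'

```text
t: 19.5
eef_pos: [0.6505, 0.1244, 0.1074]
orientation: [-3.114, -0.416, -0.001]
wrist_force: [0.6, 3.0, 0.2]
finger_gap: 0.273
grasp_force: 1.2
```

```bash
python3 push.py
```

```text
[0.6505 0.1244 0.1074] 15.23 19.5 F [0.62 3.04 0.25] tool torque [ 0.554  0.324 -0.054] gap 24.0 1.2
r 0.08576753953693181 azimuth 15.302292461765404
scene lever_end [0.6835 0.1406 0.1217] 0.97 az 18.5
scene lever_end [ 7.102e-01 -1.930e-01 -7.000e-04] 0.2 az -64.2
scene front_pin [0.6156 0.1208 0.071 ] 0.81 az 21.7
scene sieve [0.5685 0.1021 0.0456] 0.71 az 23.2
side lever_end [0.687  0.1422 0.1242] 0.57 az 18.7
side lever_end [0.5689 0.0995 0.1258] 0.48 az -64.4
side front_pin [0.621  0.1121 0.0721] 0.78 az 11.0
side sieve [0.569  0.0986 0.0453] 0.96 az -69.4
```

It's turning freely at about 3 N. I'll carry on.

Emit:
step_arm --steps '[[24, [-0.0002, 0.003, 0], 0.00556], [24, [-0.0002, 0.003, 0], 0.00556], [24, [-0.0002, 0.003, 0], 0.00556], [24, [-0.0002, 0.003, 0], 0.00556], [24, [-0.0002, 0.003, 0], 0.00556], [24, [0, 0.003, 0], 0.00556], [24, [0, 0.003, 0], 0.00556], [24, [0, 0.003, 0], 0.00556], [24, [0, 0.003, 0], 0.00556], [24, [0, 0.003, 0], 0.00556]]'

```text
t: 20.73
eef_pos: [0.6527, 0.1096, 0.1073]
orientation: [3.138, 0.143, 0.0]
wrist_force: [1.2, 2.8, -0.7]
finger_gap: 0.277
grasp_force: 1.2
```

Emit:
step_arm --steps '[[24, [-0.0002, 0.003, 0], 0.00556], [24, [-0.0002, 0.003, 0], 0.00556], [24, [-0.0002, 0.003, 0], 0.00556], [24, [-0.0002, 0.003, 0], 0.00556], [24, [-0.0002, 0.003, 0], 0.00556], [24, [0, 0.003, 0], 0.00556], [24, [0, 0.003, 0], 0.00556], [24, [0, 0.003, 0], 0.00556], [24, [0, 0.003, 0], 0.00556], [24, [0, 0.003, 0], 0.00556]]'

```text
t: 21.57
eef_pos: [0.6519, 0.0942, 0.107]
orientation: [3.138, -0.131, -0.002]
wrist_force: [2.1, 1.6, -0.9]
finger_gap: 0.277
grasp_force: 1.1
```

```bash
python3 push.py
```

```text
[0.6519 0.0942 0.107 ] -4.79 21.57 F [ 2.14  1.58 -0.87] tool torque [ 0.466  0.199 -0.013] gap 24.3 1.1
r 0.08445694437161069 azimuth -5.15085311452163
scene lever_end [0.6929 0.1012 0.1199] 0.98 az -0.3
scene front_pin [0.5696 0.0976 0.124 ] 0.64 az -66.8
scene front_pin [0.617  0.0987 0.0711] 0.59 az -3.6
scene sieve [0.5695 0.0974 0.0421] 0.72 az -68.9
side lever_end [0.567  0.0997 0.045 ] 0.74 az -110.9
side front_pin [0.6246 0.0959 0.0708] 0.86 az -5.9
side sieve [0.5682 0.0981 0.0458] 0.96 az -83.8
```

Emit:
step_arm --steps '[[24, [0, 0.003, 0], 0.00556], [24, [0, 0.003, 0], 0.00556], [24, [0, 0.003, 0], 0.00556], [24, [0, 0.003, 0], 0.00556], [24, [0, 0.003, 0], 0.00556], [24, [0, 0, 0], 0]]'

```text
t: 22.47
eef_pos: [0.6515, 0.0864, 0.1074]
orientation: [3.129, -0.269, 0.0]
wrist_force: [-0.3, 0.8, -0.6]
finger_gap: 0.274
grasp_force: 0.0
```

Emit:
step_arm --steps '[[24, [0, 0.003, 0], 0.00556], [24, [0, 0.003, 0], 0.00556], [24, [0, 0, 0], 0]]'

```text
t: 22.72
eef_pos: [0.6512, 0.0844, 0.1074]
orientation: [-3.125, 0.322, -0.001]
wrist_force: [0.9, 0.3, -0.2]
finger_gap: 0.271
grasp_force: 0.6
```

```bash
python3 push.py
```

```text
[0.6512 0.0844 0.1074] -11.77 22.72 F [ 0.93  0.3  -0.21] tool torque [ 0.338  0.198 -0.003] gap 23.8 0.6
r 0.0852440674111581 azimuth -11.784686580046934
scene lever_end [0.6908 0.0839 0.1143] 0.83 az -8.3
scene front_pin [0.6182 0.0955 0.0631] 0.76 az -7.1
scene sieve [0.5695 0.1031 0.0376] 0.57 az 37.4
scene sieve [0.5664 0.1006 0.1179] 0.16 az -139.4
side lever_end [0.6908 0.0839 0.1194] 0.94 az -8.3
side front_pin [0.6185 0.0938 0.0659] 0.56 az -9.0
side sieve [0.5685 0.1038 0.0377] 0.7 az 70.7
side sieve [ 0.5703  0.1038 -0.0009] 0.44 az 38.7
```

It has dropped: z≈0.037 and the lever at −8.3°. I'll centre the fingers on the bar, open, and lift clear.

Emit:
step_arm --steps '[[24, [0, -0.005, 0], -0.0095], [24, [0, -0.0048, 0], -0.0095], [44, [0, 0, 0], 0], [44, [0, 0, 0], 0], [44, [0, 0, 0], 0], [44, [0, 0, -0.02], 0], [44, [0, 0, -0.05], 0], [44, [0, 0, -0.06], 0], [44, [0, 0, -0.05], 0], [44, [0, 0, -0.02], 0]]'

```text
t: 23.95
eef_pos: [0.6538, 0.0894, 0.2122]
orientation: [-3.132, 0.227, -0.01]
wrist_force: [0.7, 0.4, 0.2]
finger_gap: 0.495
grasp_force: 0.0
```

```bash
python3 push.py; python3 -c "
from h import *
im,d=optics.camera('wrist'); cv2.imwrite('pics/f.png',im)
for c in ['scene','side']:
  optics.camera(c)
  for l in ['wash_bottle','dropper_bottle','reagent_bottle']: print(l,[np.round(r['point'],3).tolist() for r in landmark_of(l,c)[:1]])"
```

```text
[0.6538 0.0894 0.2122] -8.29 23.95 F [0.75 0.37 0.18] tool torque [ 0.065  0.081 -0.048] gap 43.5 0.0
r 0.0869287233984278 azimuth -8.19805575152962
scene lever_end [0.6915 0.0843 0.1143] 0.61 az -8.1
scene lever_end [ 0.5657  0.099  -0.0033] 0.5 az -126.9
scene front_pin [0.6176 0.0942 0.0647] 0.85 az -8.7
scene front_pin [0.6067 0.1314 0.0929] 0.4 az 37.3
scene sieve [0.564  0.1009 0.0358] 0.69 az -166.7
side lever_end [0.6914 0.083  0.1177] 0.69 az -8.6
side front_pin [0.6189 0.0951 0.0647] 0.62 az -7.5
side sieve [0.5662 0.0988 0.0361] 0.82 az -118.1
wash_bottle [[0.372, -0.059, -0.004]]
dropper_bottle [[0.712, 0.095, 0.001]]
reagent_bottle [[0.714, -0.197, 0.002]]
wash_bottle [[0.37, -0.059, 0.001]]
dropper_bottle [[0.714, 0.1, 0.002]]
reagent_bottle [[0.71, -0.199, 0.0]]
```

View pics/f.png

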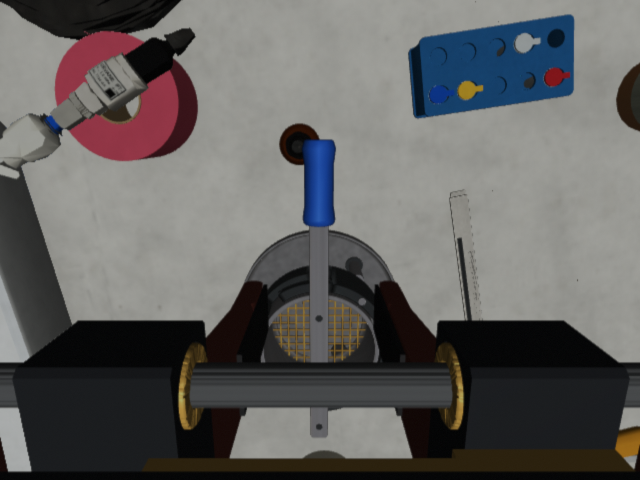

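The sieve sits concentric in the collar, with the lever (px 318,180) at about −8.5° over the upright dropper bottle (px 298,143). The gripper is clear and all three bottles are where they started.

```bash
python3 -c "
from h import *
print(arm.sign_off())"
```

```text
the job is handed in; nothing more can be done
None
```

The sieve hangs level in the collar with its pins dropped into the locking notches (underside measured about 36–37 mm above the stand's foot), the gripper is clear, the three bottles had not moved measurably, and I handed the job in at about 24 s on the robot clock; the hand-in returned no verdict.

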